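# Shift the wood lathe into its top range and start it

### The job

The blank on the wood lathe has been roughed round and now needs the top speed range. Push (do not grip) the range lever on the front of the headstock across, past its middle notch and all the way to its far stop, then press the start button on the lathe's control box fully in and let it come back. Leave the mushroom stop button and everything lying about on the bench alone.

Things in the scene. Friction and masses are not known exactly. Their poses are not given: they have to be found in the camera images.
- lathe: benchtop wood lathe, fixed: green bed 740 x 98 mm, top 107 mm high; at its +y end the blue headstock; a pale blank 62 mm thick between centres, 212 mm high. Origin on the bench under the spindle axis; y along the spindle towards the headstock, x level to the lathe's back, z up. Tool rest (222 mm high) with holder reaches forward to x = -135 mm for y = -235 to -45 mm
- range_lever (a joint): hinge along the lathe's x, rad. 0: low range, the start (up to 0.06 off), leaning 0.575 towards the belt guard (lathe +y); grows as it swings over the top towards the tailstock (-y); 0.575: upright, middle notch; 1.15: far stop. Sprung notches: about 7 N at the knob to leave the low end or the middle; past 0.3 it jumps ahead to the middle, past 1.0 to the far stop, and rests there
- lever_knob (a point): centre of the black ball knob, 30 mm across, at the end of the range lever on the headstock's front; its stem, 10 mm thick, runs down to the pivot. It swings on a 105 mm radius about point lever_pivot in an upright plane at lathe x = -123 mm; 273 mm above the bench at both ends, 290 mm in the middle
- lever_pivot (a point): point on the lever's hinge axis in the knob's plane: lathe x = -123, y = 160 mm, 185 mm above the bench; axes as the lathe. Hub 34 mm across. Headstock: y = 60 to 260 mm, front at x = -75 mm, rounded top 275 mm high; a pad behind the lever (y = 92 to 228 mm, up to 240 mm high) at x = -89 mm. Belt guard and handwheel go on to y = 333 mm, 278 mm high
- control: the lathe's control box, grey, 90 x 180 x 46 mm, dark top plate 48 mm above the bench; stands firm, does not shift; right or left in front of the lathe. Origin on the bench under its centre, y along its length. On top: start button at y = +55 mm, a round dial (32 mm across, 59 mm high) and a small switch in the middle, mushroom stop button at y = -55 mm
- start_top (a point): centre of the top face of the start button: a plain steel cylinder 30 mm across, its flat top 63 mm above the bench when out and standing 10 mm proud of its 40 mm steel collar; pressed straight down
- start_button (a joint): travel of the start button, m: 0 = out, 0.006 = fully in; sprung, it takes 2 to 5 N and comes back by itself
- stop_button (a joint): travel of the black mushroom stop button (head 40 mm across, 80 mm high above the bench, 110 mm from the start button): 0 = out, 0.006 = in; to be left alone
- chuck: a four-jaw scroll chuck, a dark steel disc 100 mm across and 60 mm high over its jaws, 1.6 kg, loose on the bench; origin under its centre
- gouge: a roughing gouge lying on the bench, wooden handle 250 mm long and 34 mm thick, blade 160 mm; origin at the ferrule on the bench, its x axis towards the blade's tip
- skew: a skew chisel lying on the bench, wooden handle 220 mm long and 30 mm thick, blade 150 mm; origin at the ferrule on the bench, its x axis towards the blade's tip
- wax_tin: a round polish tin 72 mm across, 52 mm high; origin under its centre
- calipers: outside calipers lying flat, 11 mm thick, about 135 mm long and 100 mm wide; origin at their hinge, x towards the points
- sanding_block: a cork sanding block 110 x 65 x 32 mm (x, y, z); origin under its centre
- square_blank: a square length of wood 200 x 45 x 45 mm lying on the bench along its own y; origin under its centre
Mind the look-alikes: they are no part of the job. What is shaped like the control but purple or yellow is not meant.

How it is judged:
By the outcome, as a careful person would: the job done as asked, in the order asked, and still so for the second after the job is handed in, with the robot touching nothing.
It also fails if it takes over 48 s, if anything falls off the work surface, if the arm or the gripper's body presses on something with over 40 N, if the wrist force passes 120 N, or if a joint passes its speed limit or range.

### The arm

A 6-joint arm with a two-finger parallel gripper is mounted at the origin on the work surface. World frame = base frame: x ahead of the robot, y to its left, z up, the work surface at z = 0. Lengths are in m, angles in degrees, forces in N, time in s.
With the tool pointing down it reaches from about 0.35 to 0.875 m from the base axis. Payload 4.2 kg.
Tool frame: the origin (TCP) lies on the front face of the gripper's body, between the roots of the fingers; the fingertips stand 70 mm ahead of it and the grasp point (between the pads) lies 51 mm ahead of it; z points along the fingers, y is the line along which they close (so a half turn about z gives the same grasp; the last joint's range is limited). The gripper opens to 87 mm and grips with 3 to 60 N. Pads are 19 mm wide; open, the fingers measure 117 mm over their backs; the gripper's body (75 mm by 190 mm) begins 51 mm behind the grasp point.
Start: joints at [90.447, 22.042, 0.453, 0, -68.411, -14.817], TCP at [0.155, 0.605, 0.292] pointing down, gripper open.
Joint ranges: [-179.83, 179.83], [-69.29, 118.12], [-61.27, 80.66], [-181.25, 117.63], [-171.15, -9.14], [-177.46, 177.46]. Speed limits (degrees/s): [159.86, 159.86, 180, 180, 180, 180].

### API

Orientations are given as a 3x3 rotation matrix whose columns are the frame's x, y, z axes.
In Python, from station import r gives the robot as it stands.
- The arm moves only by the shell command python3 -m pendant 'ROWS' [OPENING]. ROWS is JSON, a list of rows, each a list of 2 entries, a list of its own where there are three numbers: the shift along the tool's x, y, z in mm, then the turn, a rotation vector about the tool's x, y, z in rad. A call has 1 to 10 rows; each row is the pose to reach, as a shift and turn from the pose commanded when the call began, along the tool's axes at that moment; what a row does not reach only later rows make up. A row lasts 1/10 s, in which the tool goes at most 50 mm and 8.59 degrees, less where a joint would pass 70% of its speed; a pose out of reach is approached as far as the arm can. A call with a gripper value outside its range is refused whole. OPENING is the opening, from 0 (shut) to 1 (fully open), set as the call begins (- or left out, the last holds). The fingers move at their own pace and stop on an object; the grip force is fixed at half the most. Time passes only in rows, so rows that repeat a pose let the fingers close. It gives the time, the measured TCP pose, the force, the opening and the grip force at its end, in the units of the state.
- r.sense(): the state, without advancing time (a new reading comes with each control period).
- r.capture(name): name is "scene" or "top" or "wrist"; returns a dict with "frame" (384x512x3 uint8, red, green, blue), "vertical_fov" (degrees; the focal length in pixels is half the picture's height over the tangent of half this angle, whatever the lens; pixels are square), "cx", "cy" (the principal point, pixels), "distortion" ([k1, k2, p1, p2, k3] as OpenCV has them; the pictures are not rectified), "rvec" (rotation vector, rad) and "tvec" (3), from world to camera coordinates, as OpenCV has them. Camera axes: x right, y down, z forward; pixel columns grow to the right and rows downward; lengths in m; the calibration is good to about 2 mm. A picture is of the moment at which its call begins. There is no depth.
- r.finish_job(): hands the job in; it is judged then, once.
The state is a dict: "time_s": time; "joints": joint angles; "joint_velocities": joint speeds; "effort": joint torques, N m; "tcp_pos": TCP position; "ee_rot": TCP orientation; "wrist_force": force on the tool from outside, world axes, zero at the start; "moment": the same for the moment, N m; "gripper_width": opening from 0.0 (shut) to 1.0 (fully open); "gripper_force": force on a finger pad.
Only numpy, scipy, OpenCV 4.12 (cv2) and the standard library are available. Lean on these libraries where they do the work, as an engineer would, in place of code of your own. Each camera call takes 0.05 s, during which the arm holds its last target. There are 200 camera calls.

## Working session

There is one attempt and no reset: what is moved stays moved. The work goes in short steps, Python scripts to look and compute and a shell command to move; the robot and the scene stay as the last step left them, time stands still between calls to the robot, and variables do not carry over. Pictures are saved under pics/ and viewed, at most 10 in all, crops included, and the job is handed in when it is done.

```bash
mkdir -p pics; cat > h.py <<'E'
import numpy as np, cv2
from station import r
def cap(n):
    c=r.capture(n); f=c["frame"]; H,W=f.shape[:2]
    fl=H/2/np.tan(np.radians(c["vertical_fov"])/2)
    c["K"]=np.array([[fl,0,c["cx"]],[0,fl,c["cy"]],[0,0,1.]]); c["D"]=np.array(c["distortion"],float)
    c["R"]=cv2.Rodrigues(np.array(c["rvec"],float))[0]; c["t"]=np.array(c["tvec"],float).ravel(); return c
def ray(c,uv):
    p=cv2.undistortPoints(np.array([[uv]],float),c["K"],c["D"]).ravel()
    d=c["R"].T@np.array([p[0],p[1],1]); return -c["R"].T@c["t"], d/np.linalg.norm(d)
def plane(c,uv,z):
    o,d=ray(c,uv); return o+d*(z-o[2])/d[2]
def proj(c,P):
    return cv2.projectPoints(np.array(P,float).reshape(-1,3),np.array(c["rvec"],float),c["t"],c["K"],c["D"])[0].reshape(-1,2)
E
python3 - <<'E'
from h import *
a=cap("scene");b=cap("top")
im=np.hstack([a["frame"],b["frame"]])
for n,c in (("scene",a),("top",b)):
    cv2.imwrite(f"pics/{n}0.png",cv2.resize(c["frame"][:,:,::-1],(800,600),interpolation=cv2.INTER_CUBIC)); print(n,(-c["R"].T@c["t"]).round(3))
s=r.sense(); print(s["time_s"],s["tcp_pos"],np.array(s["ee_rot"]).round(3).tolist(),s["gripper_width"])
E
```

```text
scene [1.58  0.583 1.416]
top [ 0.212 -0.002  1.781]
0.1 [0.15499397 0.60506574 0.2912737 ] [[0.969, -0.248, -0.0], [-0.248, -0.969, -0.002], [0.0, 0.002, -1.0]] 0.9979978720293491
```

View pics/scene0.png

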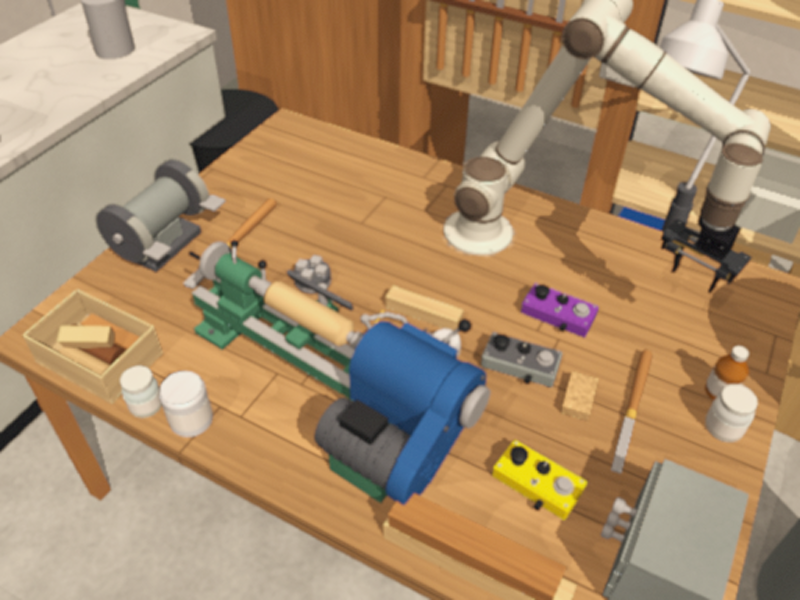

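View pics/top0.png

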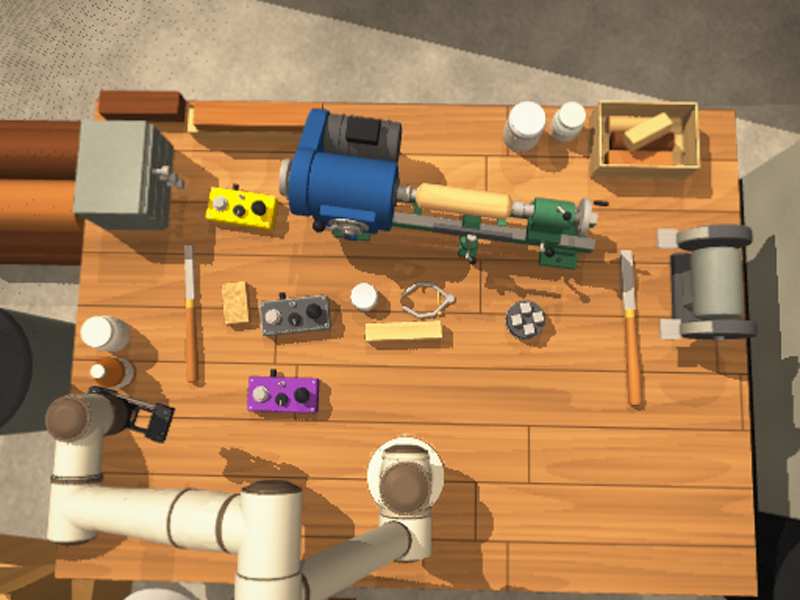

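The scene view shows the grey control at (522,358), with the steel start button at (546,358) and the black stop at (502,342). The lathe headstock is at (415,370) and the black knob is probably at (464,325). The top view shows the grey control at (294,314), start at (269,317) and stop at (319,312).

Possible mix-ups (top view pixels):
- **Control box:** purple box (283,394), yellow box (241,208), grey box (294,314). I choose grey.
- **Start button on the grey box:** steel button (269,317), dial (297,318), mushroom (319,312). I choose the steel button.
- **Knob:** the boxes' small black switches and the tailstock handles. I choose the ball on the headstock front.

I'll check these in one close crop.

```bash
python3 - <<'E'
from h import *
a=cap("scene");b=cap("top")
A=a["frame"][195:255,270:370];B=b["frame"][110:220,150:290]
A=cv2.resize(A,(800,480),interpolation=cv2.INTER_CUBIC)[:, :]
cv2.imwrite("pics/c1.png",A[:,:,::-1])
cv2.imwrite("pics/c2.png",cv2.resize(B,(760,597),interpolation=cv2.INTER_CUBIC)[:,:,::-1])
# blank axis in top and scene
for n,c in(("top",b),("scene",a)):
    hsv=cv2.cvtColor(c["frame"],cv2.COLOR_RGB2HSV)
    for nm,lo,hi in(("dark",(0,0,0),(179,255,50)),("blank",(12,60,170),(28,160,255))):
        m=cv2.inRange(hsv,lo,hi); k,_,st,ce=cv2.connectedComponentsWithStats(m)
        print(n,nm,[(st[i,:5].tolist(),ce[i].round(1).tolist()) for i in range(1,k) if (12<st[i,4]<150 if nm=="dark" else st[i,4]>250)][:14])
E
```

```text
top dark [([221, 77, 23, 16, 98], [234.0, 88.1]), ([253, 81, 4, 23, 32], [254.8, 92.4]), ([473, 115, 3, 29, 40], [474.3, 129.5]), ([162, 129, 8, 9, 43], [165.9, 133.2]), ([360, 137, 5, 4, 15], [362.3, 138.5]), ([200, 140, 9, 8, 44], [204.2, 143.9]), ([309, 151, 12, 3, 18], [313.9, 152.1]), ([349, 158, 6, 7, 30], [351.3, 160.9]), ([430, 164, 2, 12, 23], [430.5, 169.3]), ([196, 195, 10, 10, 57], [201.1, 199.7]), ([189, 249, 9, 9, 51], [193.3, 253.4])]
top blank [([0, 0, 449, 113, 18368], [182.6, 42.5]), ([390, 72, 44, 20, 475], [409.3, 80.0]), ([467, 75, 45, 40, 911], [485.3, 92.5]), ([261, 100, 49, 17, 416], [291.2, 105.9]), ([140, 110, 40, 16, 254], [162.2, 117.2]), ([265, 110, 118, 33, 1532], [317.5, 125.1]), ([0, 175, 52, 32, 1007], [28.0, 191.5]), ([142, 180, 17, 28, 400], [149.9, 193.3]), ([233, 205, 50, 14, 559], [257.7, 211.0]), ([0, 276, 110, 74, 2564], [29.2, 313.6]), ([39, 310, 79, 22, 351], [83.3, 314.3]), ([173, 316, 15, 54, 466], [181.8, 342.3]), ([249, 332, 25, 27, 252], [266.7, 345.2])]
scene dark [([431, 122, 5, 8, 16], [433.2, 125.9]), ([424, 151, 5, 7, 19], [426.0, 153.3]), ([431, 163, 5, 10, 19], [432.9, 166.6]), ([461, 168, 10, 12, 40], [465.4, 172.7]), ([455, 173, 9, 12, 28], [459.1, 177.4]), ([343, 184, 7, 7, 25], [345.6, 186.6]), ([357, 190, 6, 4, 14], [359.6, 191.7]), ([294, 206, 5, 5, 13], [295.4, 208.6]), ([316, 215, 9, 9, 43], [319.0, 218.6]), ([332, 221, 6, 5, 17], [334.5, 223.5]), ([217, 268, 31, 16, 144], [232.6, 275.3]), ([328, 287, 9, 10, 39], [330.9, 289.9]), ([344, 297, 7, 5, 19], [346.7, 299.5])]
scene blank [([461, 0, 51, 20, 679], [490.4, 6.8]), ([271, 13, 74, 57, 1290], [308.4, 44.0]), ([470, 52, 42, 44, 873], [495.1, 73.2]), ([0, 69, 512, 315, 59489], [257.4, 223.1]), ([392, 103, 40, 36, 972], [412.2, 120.7]), ([473, 145, 39, 19, 293], [493.0, 154.3]), ([471, 167, 41, 18, 306], [491.0, 174.8]), ([462, 335, 19, 49, 366], [471.4, 360.0])]
```

View pics/c1.png

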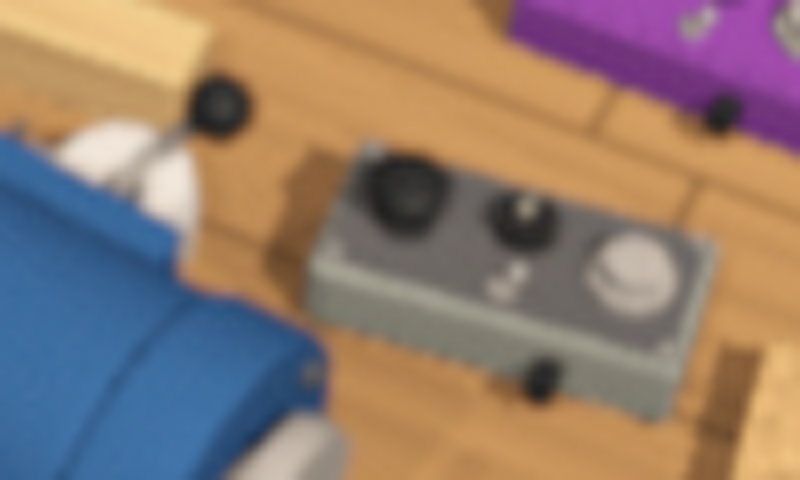

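View pics/c2.png

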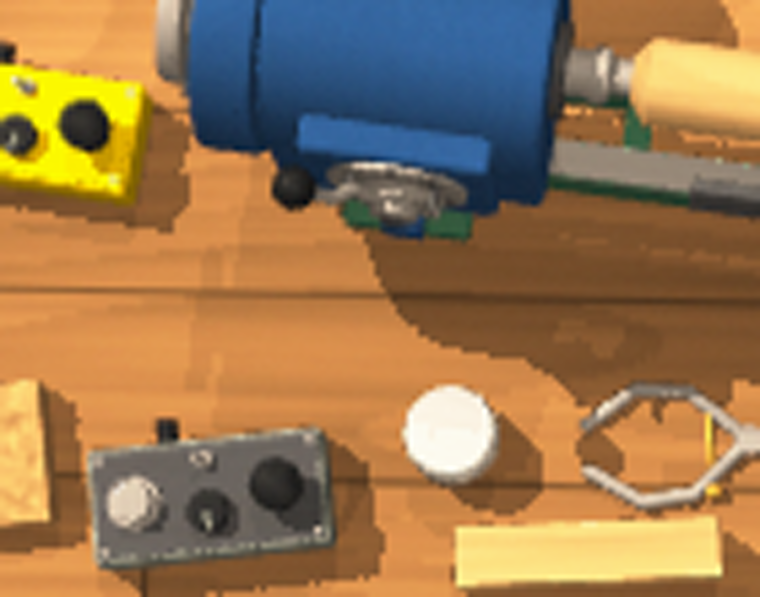

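The crops show the lever knob in c1 (219,106), which is scene (297.4,208.3), and in c2 (294,187), which is top (204.2,144.4). The start button's top is in c1 at (638,266) and in c2 at (136,499). It is the plain steel button on the grey box, opposite the black mushroom.

```bash
python3 - <<'E'
from h import *
a=cap("scene");b=cap("top")
def tri(ua,ub):
    (o1,d1),(o2,d2)=ray(a,ua),ray(b,ub)
    M=np.stack([d1,-d2],1); s=np.linalg.lstsq(M,o2-o1,rcond=None)[0]
    p,q=o1+s[0]*d1,o2+s[1]*d2; return (p+q)/2,np.linalg.norm(p-q)
k=lambda n,o,s,u:(o[0]+(u[0]+.5)/s-.5,o[1]+(u[1]+.5)/s-.5)
kn=tri(k(0,(270,195),8,(219,106)),k(0,(150,110),5.43,(294,187)));print("knob",kn)
print("knob plane z.273",plane(a,k(0,(270,195),8,(219,106)),.273),plane(b,k(0,(150,110),5.43,(294,187)),.273))
sa,sb=k(0,(270,195),8,(638,266)),k(0,(150,110),5.43,(136,499))
print("start",tri(sa,sb),plane(a,sa,.063),plane(b,sb,.063))
# plate corners (screws region) top view, plate z=.048
C=[plane(b,k(0,(150,110),5.43,u),.048)[:2] for u in((90,455),(322,430),(333,543),(103,567))]
C=np.array(C);print("ctrl centre",C.mean(0).round(4),"sides",np.linalg.norm(C-np.roll(C,-1,0),axis=1).round(3)); m=C.mean(0)
dy=(C[0]-C[1]+C[3]-C[2]);dy/=np.linalg.norm(dy);print("start by box",(m+.055*dy).round(4),dy)
# blank axis
hsv=cv2.cvtColor(b["frame"],cv2.COLOR_RGB2HSV); roi=np.zeros(hsv.shape[:2],np.uint8); roi[112:142,262:332]=1
g=cv2.inRange(hsv,(12,60,185),(28,175,255))*roi
ys=[];
for u in range(275,322):
    v=np.nonzero(g[:,u])[0]
    if len(v)>5: ys.append((u,v.min(),v.max()))
ys=np.array(ys);mid=(ys[:,1]+ys[:,2])/2;w=ys[:,2]-ys[:,1];print("w",w.tolist())
pl=[];p=np.polyfit(ys[:,0],mid,1)
for u in(275,321): pl.append(plane(b,(u,np.polyval(p,u)),.181))
d=pl[0]-pl[1];print("axis pts",pl,"yaw",np.degrees(np.arctan2(d[0],d[1])))
# bed + pad edges
for nm,u,v,z in(("padtop",(302,115),(490,138),.24),("bedfront",(560,140),(700,160),.107)):
    A,B=[plane(b,k(0,(150,110),5.43,q),z) for q in(u,v)];e=A-B;print(nm,A.round(3),B.round(3),np.degrees(np.arctan2(e[0],e[1])))
th=np.arctan2(d[0],d[1]);ly=np.array([np.sin(th),np.cos(th)]);lx=np.array([np.cos(th),-np.sin(th)])
print("spindle dist from knob along lx",(pl[0][:2]-kn[0][:2])@lx)
E
```

```text
knob (array([0.59176295, 0.21202044, 0.27561684]), np.float64(0.00019249819000945442))
knob plane z.273 [0.58945532 0.21125758 0.273     ] [0.59245878 0.21230313 0.273     ]
start (array([0.40384286, 0.35411789, 0.06196831]), np.float64(0.005818994427822529)) [0.40333825 0.35690606 0.063     ] [0.40469872 0.35112653 0.063     ]
ctrl centre [0.4079 0.2969] sides [0.176 0.086 0.173 0.086]
start by box [0.4009 0.3515] [-0.12627496  0.99199528]
w [14, 17, 17, 17, 17, 17, 17, 18, 13, 24, 24, 24, 24, 24, 24, 25, 25, 25, 25, 22, 22, 22, 22, 22, 22, 22, 23, 22, 23, 23, 23, 23, 24, 27, 27, 27, 17, 27, 28, 28, 28, 28, 28, 25, 25, 25, 25]
axis pts [array([ 0.69668954, -0.04690276,  0.181     ]), array([ 0.70034265, -0.22397459,  0.181     ])] yaw -1.181882554184721
padtop [0.651 0.213 0.24 ] [0.637 0.084 0.24 ] 6.133835983245425
bedfront [0.674 0.04  0.107] [ 0.66  -0.064  0.107] 7.305022299286102
spindle dist from knob along lx 0.099563653395537
```

```bash
python3 -m pendant '[[[0,0,-45],[0,0,-0.07]],[[0,0,-83],[0,0,-0.134]],[[40,17,-83],[0,0,-0.134]],[[85,37,-83],[0,0,-0.134]],[[130,57,-83],[0,0,-0.134]],[[175,77,-83],[0,0,-0.134]],[[220,96,-83],[0,0,-0.134]],[[265,116,-83],[0,0,-0.134]],[[310,136,-83],[0,0,-0.134]],[[355,155,-83],[0,0,-0.134]]]' 0
python3 - <<'E'
from h import *
s=r.sense();p=np.array(s["tcp_pos"]);R=np.array(s["ee_rot"]);print(s["time_s"],R.round(3).tolist(),s["gripper_width"])
print((R.T@(np.array([.5937,.262,.375])-p)*1000).round(1))
c=cap("wrist"); cv2.imwrite("pics/w1.png",cv2.resize(c["frame"][:,:,::-1],(768,576)))
print("pred start",proj(c,[.4035,.3525,.063])*1.5,"knob",proj(c,[.5918,.212,.2747])*1.5)
E
```

```text
time_s: 1.3
tcp_pos: [0.4617, 0.3656, 0.3755]
ee_rot: [[0.993, -0.116, 0.0], [-0.116, -0.993, 0.0], [0.0, -0.0, -1.0]]
wrist_force: [-0.5, -0.3, 0.0]
gripper_width: 0.173
gripper_force: 0.0
1.3 [[0.993, -0.116, 0.0], [-0.116, -0.993, 0.0], [0.0, -0.0, -1.0]] 0.17315001587580314
[143.1  87.6   0.5]
pred start [[403.71314574 304.29711506]] knob [[721.35573119  -1.58605146]]
```

View pics/w1.png

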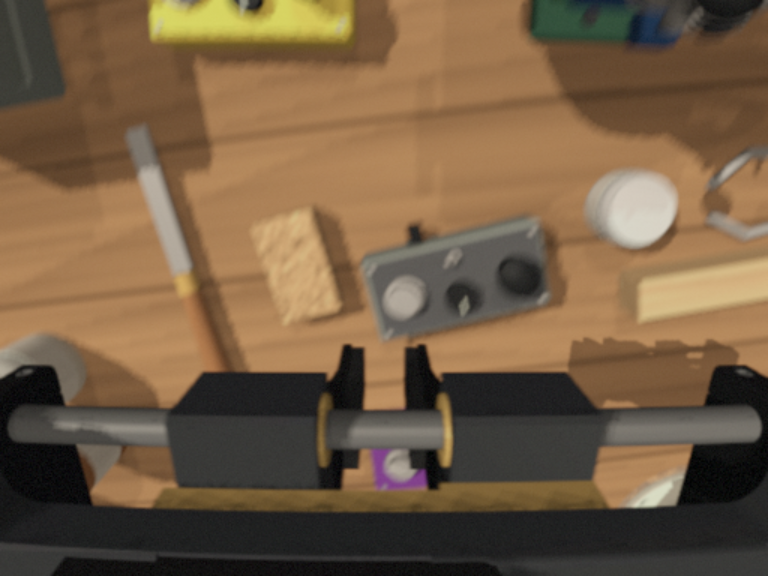

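The wrist view shows the grey control with the start button's top at (404,296), against a prediction of (404,304). I'll refine that while hovering later. The knob is at the top edge, about (725,8). Next I'll go to the lever's +y side, still high.

```bash
python3 -m pendant '[[[40,25,0],[0,0,0]],[[80,49,0],[0,0,0]],[[115,70,0],[0,0,0]],[[143,88,0],[0,0,0]],[[143,88,0],[0,0,0]],[[143,88,0],[0,0,0]]]' 0
python3 - <<'E'
from h import *
s=r.sense();p=np.array(s["tcp_pos"]);R=np.array(s["ee_rot"]);print(p,s["gripper_width"])
print((R.T@(np.array([.5918,.212,.2747])-p)*1000).round(1))
c=cap("wrist"); f=c["frame"].copy()
cv2.imwrite("pics/w2.png",cv2.resize(f[:,:,::-1],(768,576)))
tip=p+R[:,2]*.07
print("knob",proj(c,[.5918,.212,.2747])*1.5,"tip",proj(c,tip)*1.5)
E
```

```text
time_s: 1.95
tcp_pos: [0.5926, 0.2626, 0.3746]
ee_rot: [[0.993, -0.118, -0.001], [-0.118, -0.993, -0.0], [-0.001, 0.0, -1.0]]
wrist_force: [-0.7, -0.6, 0.2]
gripper_width: 0.006
gripper_force: 0.0
[0.59257706 0.26257631 0.37457856] 0.005739654847690084
[ 5.3 50.3 99.9]
knob [[489.5078303  326.65329914]] tip [[383.28519195 366.07356817]]
```

View pics/w2.png

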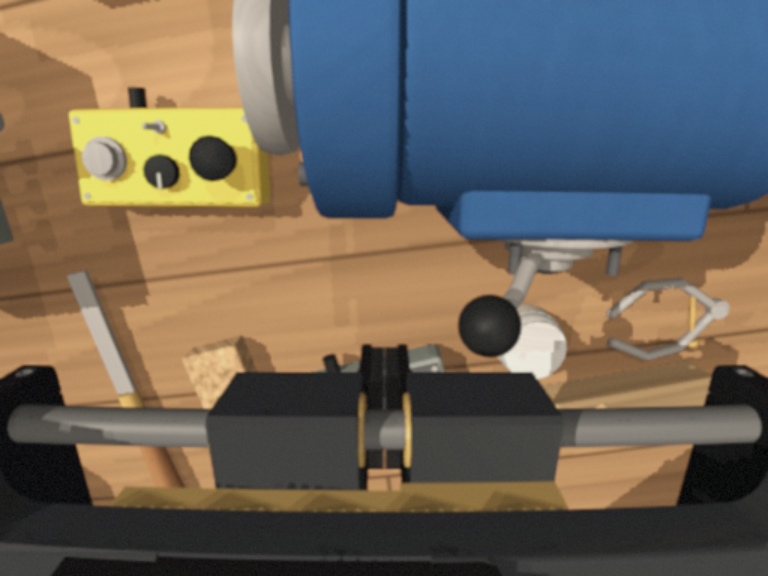

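The knob is at (490,325), where it was predicted to be. The closed fingers at (384,370) stand clear beside it and in front of the guard. Next I descend 45 mm.

```bash
python3 -m pendant '[[[3,0,20],[0,0,0]],[[3,0,45],[0,0,0]],[[3,0,45],[0,0,0]],[[3,10,45],[0,0,0]],[[3,18,45],[0,0,0]],[[3,26,45],[0,0,0]],[[3,34,45],[0,0,0]],[[3,42,45],[0,0,0]],[[3,50,45],[0,0,0]],[[3,58,45],[0,0,0]]]' 0
python3 -m pendant '[[[0,8,0],[0,0,0]],[[0,16,0],[0,0,0]],[[0,24,0],[0,0,0]],[[0,32,0],[0,0,0]],[[0,40,0],[0,0,0]],[[0,48,0],[0,0,0]],[[0,56,0],[0,0,0]],[[0,64,0],[0,0,0]],[[0,70,0],[0,0,0]],[[0,74,0],[0,0,0]]]' 0
python3 - <<'E'
from h import *
c=cap("wrist"); cv2.imwrite("pics/w3.png",cv2.resize(c["frame"][:,:,::-1],(768,576)))
k=np.array([.5918,.212,.2747]);ly=np.array([.117,.993,0])
print("far knob",proj(c,k-.114*ly)*1.5)
E
```

```text
time_s: 3.0
tcp_pos: [0.5904, 0.2077, 0.3357]
ee_rot: [[0.993, -0.114, 0.013], [-0.114, -0.993, 0.009], [0.012, -0.01, -1.0]]
wrist_force: [0.4, 3.6, 5.1]
gripper_width: 0.005
gripper_force: 2.2
time_s: 4.0
tcp_pos: [0.5798, 0.1303, 0.3301]
ee_rot: [[0.993, -0.117, -0.001], [-0.117, -0.993, -0.001], [-0.001, 0.001, -1.0]]
wrist_force: [-1.3, 1.5, -0.4]
gripper_width: 0.004
gripper_force: 0.0
far knob [[466.07704968 377.53986162]]
```

View pics/w3.png

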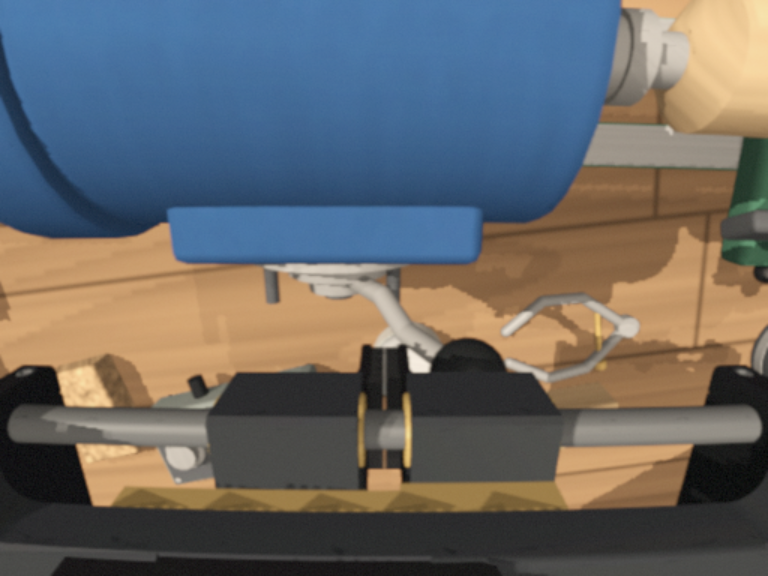

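The lever's knob is at (467,375), against a far-stop prediction of (466,378), so it has seated at the far stop and the fingers no longer touch it. I back off, rise and hover near the control.

```bash
python3 -m pendant '[[[0,-10,0],[0,0,0]],[[-10,-14,-20],[0,0,0]],[[-20,-18,-60],[0,0,0]],[[-50,-43,-70],[0,0,0]],[[-85,-74,-70],[0,0,0]],[[-120,-104,-70],[0,0,0]],[[-155,-134,-70],[0,0,0]],[[-190,-165,-70],[0,0,0]],[[-220,-191,-60],[0,0,0]],[[-235,-204,-40],[0,0,0]]]' 0
python3 -m pendant '[[[0,0,40],[0,0,0]],[[0,0,80],[0,0,0]],[[0,0,80],[0,0,0]],[[0,0,80],[0,0,0]],[[0,0,80],[0,0,0]]]' 0
python3 - <<'E'
from h import *
a=cap("scene");k=np.array([.5918,.212,.2747]);ly=np.array([.117,.993,0])
q=proj(a,k-.114*ly)[0];q0=proj(a,k)[0];g=a["frame"].max(2)
print("far knob scene",q,"dark near far:",g[int(q[1])-1:int(q[1])+2,int(q[0])-1:int(q[0])+2].mean(),"old:",g[int(q0[1])-1:int(q0[1])+2,int(q0[0])-1:int(q0[0])+2].mean())
c=cap("wrist"); cv2.imwrite("pics/w4.png",cv2.resize(c["frame"][:,:,::-1],(768,576)))
s=r.sense();print(s["time_s"],s["tcp_pos"],"pred start",proj(c,[.4035,.3525,.063])*1.5)
np.savez("c4.npz",rvec=c["rvec"],t=c["t"],R=c["R"],K=c["K"],D=c["D"],p=s["tcp_pos"],E=s["ee_rot"])
E
```

```text
time_s: 5.05
tcp_pos: [0.3685, 0.3648, 0.3717]
ee_rot: [[0.994, -0.113, 0.003], [-0.113, -0.994, 0.004], [0.002, -0.004, -1.0]]
wrist_force: [0.6, 0.9, 0.4]
gripper_width: 0.01
gripper_force: 0.0
time_s: 5.55
tcp_pos: [0.3712, 0.3629, 0.2929]
ee_rot: [[0.993, -0.116, 0.003], [-0.116, -0.993, 0.004], [0.003, -0.004, -1.0]]
wrist_force: [-0.7, -0.0, -0.9]
gripper_width: 0.004
gripper_force: 0.0
far knob scene [267.9550611  193.20501971] dark near far: 50.77777777777778 old: 183.22222222222223
5.65 [0.37099246 0.36254544 0.29259291] pred start [[393.24306938 225.96895115]]
```

View pics/w4.png

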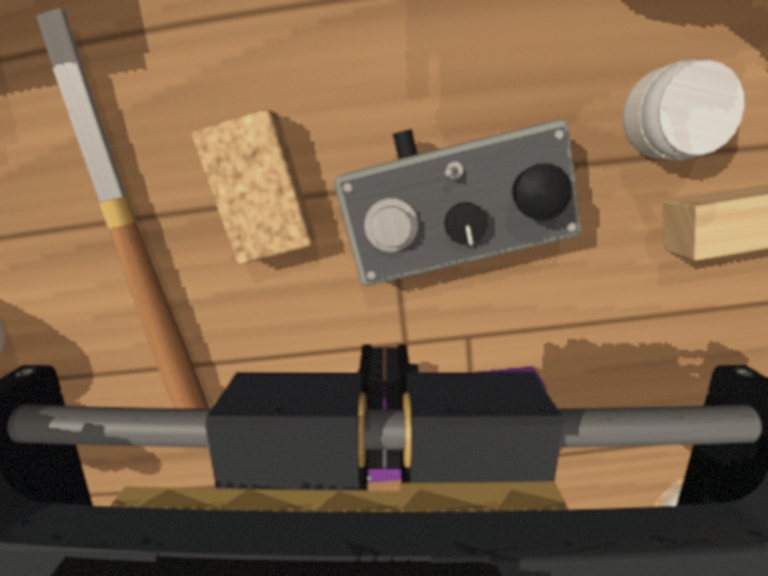

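The start button's top is at (392,224), against (393,226) predicted, within 1.5 mm. The knob is dark at the far-stop pixel in the scene view, and its old place is clear. Next I move over the button and press.

```bash
python3 -m pendant '[[[34,6,0],[0,0,0]],[[34,6,45],[0,0,0]],[[34,6,90],[0,0,0]],[[34,6,130],[0,0,0]],[[34,6,148],[0,0,0]],[[34,6,150],[0,0,0]],[[34,6,150],[0,0,0]],[[34,6,150],[0,0,0]]]' 0
python3 -m pendant '[[[0,0,5],[0,0,0]],[[0,0,9],[0,0,0]],[[0,0,12],[0,0,0]],[[0,0,14],[0,0,0]],[[0,0,15],[0,0,0]],[[0,0,16],[0,0,0]],[[0,0,16],[0,0,0]],[[0,0,16],[0,0,0]]]' 0
```

```text
time_s: 6.45
tcp_pos: [0.4042, 0.3529, 0.1423]
ee_rot: [[0.993, -0.116, 0.003], [-0.116, -0.993, 0.003], [0.002, -0.004, -1.0]]
wrist_force: [-0.6, -0.2, 0.3]
gripper_width: 0.006
gripper_force: 0.0
time_s: 7.25
tcp_pos: [0.4037, 0.3524, 0.1269]
ee_rot: [[0.993, -0.115, 0.002], [-0.115, -0.993, 0.001], [0.002, -0.002, -1.0]]
wrist_force: [-4.5, -0.4, 16.6]
gripper_width: 0.004
gripper_force: 8.4
```

The force of 16.6 N, well over the spring's 5 N, with the tip at 57 mm, shows the button is fully in. I release it and clear away.

```bash
python3 -m pendant '[[[0,0,-5],[0,0,0]],[[0,0,-20],[0,0,0]],[[0,0,-60],[0,0,0]],[[-20,0,-100],[0,0,0]],[[-40,0,-130],[0,0,0]],[[-40,0,-150],[0,0,0]],[[-40,0,-150],[0,0,0]],[[-40,0,-150],[0,0,0]]]' 0
python3 - <<'E'
from h import *
a=cap("scene");b=cap("top");c=cap("wrist")
A=cv2.resize(a["frame"][150:290,190:390],(800,560),interpolation=cv2.INTER_CUBIC)
cv2.imwrite("pics/end.png",A[:,:,::-1])
E
```

```text
time_s: 8.05
tcp_pos: [0.3632, 0.356, 0.2737]
ee_rot: [[0.993, -0.117, -0.001], [-0.117, -0.993, -0.0], [-0.001, 0.0, -1.0]]
wrist_force: [-0.4, -0.7, -0.8]
gripper_width: 0.012
gripper_force: 0.0
```

View pics/end.png

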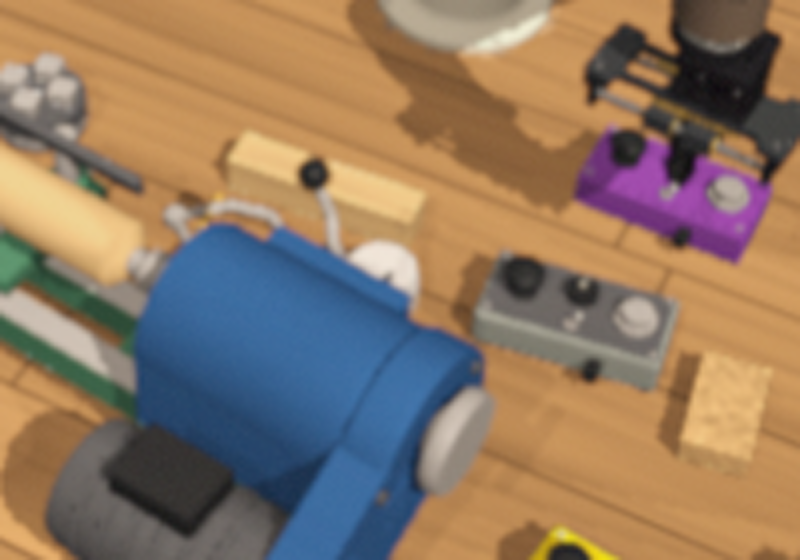

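The knob rests at (314,174), which is scene (268.5,193.5), matching the far-stop prediction of (268,193). The start button is out again, the arm is clear and nothing else has been disturbed.

```bash
python3 -c "
from station import r; print(r.finish_job())"
```

```text
the job is handed in; nothing more can be done
None
```

The job is handed in: the range lever was pushed past the middle notch and rests at its far stop, then the start button was pressed fully in and came back out; the arm stayed clear of the stop button, and nothing on the bench moved in the pictures.

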